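# Hang a tube rack on the slotted stand

### The job

Hang the steel tube rack on the blue-footed stand: hook its two claws into the slots of the two uprights, then press it down by feel until the red spring catch has snapped out over the rack's lower strip and the rack hangs locked, level and flush against the uprights. Be gentle: never force the rack against the stand with more than about 35 N; then let go and leave everything else on the table where it stands.

Things in the scene. Friction and masses are not known exactly. Their poses are not given: they have to be found in the camera images.
- rack_grip (a point): Grip point of the loose tube rack: on its blue upright handle (16 mm thick in y, 28 mm in x), mid-thickness, 98 mm above the rack's underside; handle top 20 mm above it, hole plate 46 mm below it. Rack: bent sheet steel, 150 mm wide (y), 67 mm deep, about 0.35 kg (30 % either way). Axes: z up, x from back plate to front, y across.
- rack: The same rack, same axes; origin on its underside, at mid width, in the plane of the back face: 25 mm behind (-x) and 98 mm below rack_grip. Back plate 80 mm high, 4 mm thick, with a window in its middle 34 mm wide, 7 to 26 mm above the underside; the 7 mm below the window is the lower strip. Stands upright on the table at the start.
- rack_claw (a point): Root of one claw: on the back face, mid-height of the claw's arm, 67 mm above the underside, at the rack's y = +50 mm (its twin is at -50 mm). Each claw is 8 mm wide: an arm 10 mm tall reaching 11.5 mm behind (-x) the back face, ending in a tab 5 mm thick that hangs 20 mm below the arm's underside. Gap from tab to back face 6.5 mm.
- stand: Fixed stand; origin on the table, mid-way between its two uprights, in the plane of their slotted front faces. +x points out of the faces: the rack hangs on that side and is brought in along -x, its axes parallel to the stand's. y across, z up. Blue foot plate 190 mm wide, 12 mm thick, from 70 mm behind to 75 mm in front of the faces.
- slots (a point): Mid-way between the two slots, on the front faces, at 139.5 mm: mid slot height at MID SETTING. Slots: y = +50 and -50 mm, 14 mm wide, 35 mm high, in 4 mm walls of 30 mm wide uprights whose tops are 32.5 mm higher. The uprights are clamped in the foot up to 8 mm higher or lower than this point tells, different each run, not measured: feel for the slots.
- entry (a point): Where rack_grip is when the claws (30 mm tall) have gone straight in at mid slot height and the back face touches the uprights: 25 mm in front, 180.5 mm up. 2.5 mm play up and down, 3 mm sideways. At MID SETTING; the true height is up to 8 mm off. At a wrong height the claws strike the wall and the back face stops 11.5 mm short of the uprights.
- home (a point): Where rack_grip is when the rack is locked: 25 mm in front, 158 mm up, at MID SETTING; the true height is up to 8 mm off. There the claw arms rest on the slot bottoms: a rigid stop.
- catch (a joint): Red spring catch midway between the uprights. 0 = out (6 mm proud of the faces), grows as pushed back (at most 0.009 m). Ramp on top: the rack's lower edge meets it some 20 mm above home and pushes it back 3 to 6 mm; that takes 5 to 12 N downwards. It springs out to 0 through the window, over the lower strip, only within 2 mm of home, and then bars lifting.
- water_bottle: Bystander: clear bottle with blue cap, 64 mm across, 200 mm tall; origin under its centre.
- beaker: Bystander: glass beaker 84 mm across, 110 mm tall; origin under its centre.
- mint_jar: Bystander: mint green jar 74 mm across, 95 mm tall; origin under its centre.
- spray0: Bystander: white spray bottle 42 mm across, 160 mm tall; origin under its centre.
- spray1: Bystander: second white spray bottle, same size.
- funnel: Bystander: red funnel standing upside down, 84 mm across, 85 mm tall; origin under its centre.
Things that resemble listed ones, but are neither listed nor needed, are in the scene too. Of the things like the stand, leave any that is orange; of the rest the larger one is meant.

How it is judged:
By the outcome, as a careful person would: the job done as asked, in the order asked, and still so for the second after the job is handed in, with the robot touching nothing.
It also fails if it takes over 58 s, if anything falls off the work surface, if the arm or the gripper's body presses on something with over 40 N, if the wrist force passes 120 N, or if a joint passes its speed limit or range.

### The arm

A 6-joint arm with a two-finger parallel gripper is mounted at the origin on the work surface. World frame = base frame: x ahead of the robot, y to its left, z up, the work surface at z = 0. Lengths are in m, angles in rad, forces in N, time in s.
With the tool pointing down it reaches from about 0.425 to 0.925 m from the base axis. Payload 12.5 kg.
Tool frame: the origin (TCP) lies midway between the tips of the shut fingers; the grasp point (between the pads) lies 19 mm behind it; z points along the fingers, y is the line along which they close (so a half turn about z gives the same grasp; the last joint's range is limited). The gripper opens to 85 mm and grips with 20 to 120 N. Pads are 22 mm wide; open, the fingers measure 114 mm over their backs; the gripper's body (76 mm by 85 mm) begins 54 mm behind the grasp point. The pads swing forward as they close: fully open they stand 13 mm farther back than shut.
Start: joints at [1.055, 0.491, 1.559, -0, 1.092, -0.106], TCP at [0.249, 0.573, 0.231] pointing down, gripper open.
Joint ranges: [-3.1, 3.1], [-0.84, 2.19], [0.05, 2.79], [-1.13, 4.28], [0.06, 2.93], [-2.69, 2.69]. Speed limits (rad/s): [2.22, 2.22, 2.79, 3.14, 3.14, 3.14].

### API

Orientations are given as a 3x3 rotation matrix whose columns are the frame's x, y, z axes.
In Python, from workcell import observe, optics, job gives the robot as it stands. The module is installed in compiled form; this text tells all that it offers.
- The arm moves only by the shell command python3 -m pendant 'ROWS' [OPENING]. ROWS is a JSON object of lists of equal length, an entry for each row: "xyz": the shift along the tool's x, y, z normalised to -1 to 1, where 1 is 4 cm, a list of three; "turn": the turn, a rotation vector about the tool's x, y, z normalised to -1 to 1, where 1 is 4 degrees, a list of three. A call has 1 to 20 rows; each row shifts and turns the commanded pose from where the row before left it, along the tool's axes as they then stand; what a row does not reach is not made up. A row lasts 1/10 s, in which the tool goes at most 50 mm and 8.59 degrees, less where a joint would pass 70% of its speed; a pose out of reach is approached as far as the arm can. A call with a number of a shift or a turn outside -1 to 1 is refused whole. A call with a gripper value outside its range is refused whole. OPENING is the closure, from -1 (fully open) to 1 (shut), set as the call begins (- or left out, the last holds). The fingers move at their own pace and stop on an object; the grip force is fixed at half the most. Time passes only in rows, so rows that do not move let the fingers close. It gives the time, the measured TCP pose, the force, the opening and the grip force at its end, in the units of the state.
- observe(): the state, without advancing time (a new reading comes with each control period).
- optics.camera(name): name is "scene" or "top"; returns a dict with "color" (480x640x3 uint8, blue, green, red), "vfov" (degrees; the focal length in pixels is half the picture's height over the tangent of half this angle, whatever the lens; pixels are square), "cx", "cy" (the principal point, pixels), "distortion" ([k1, k2, p1, p2, k3] as OpenCV has them; the pictures are not rectified), "R" (3x3) and "t" (3): a world point X has camera coordinates R X + t. Camera axes: x right, y down, z forward; pixel columns grow to the right and rows downward; lengths in m; the calibration is good to about 2 mm. A picture is of the moment at which its call begins. There is no depth.
- job.sign_off(): hands the job in; it is judged then, once.
Trained networks look in a picture, given as the dict that the camera call returned (one of the last four; its "shot" number tells which), for a name from the list of things; names that differ only in an ending like _2 or _b are one class to them, and where a whole thing is asked for, a point or a joint stands for the part that bears it (a point fixed in the world has none). Each returns a list of dicts, best first, with "p" (0 to 1); they miss things now and then, are a little off and sometimes report something else, mostly with a low value. They report only what shows in the picture. A call takes as long as a camera call. They do not tell look-alikes from the thing itself.
- optics.outline_of(picture, thing): "pixels" (480x640 bool, what is visible of it) and "xy" ([column, row] as shares, 0 to 1, of the picture: columns of its width, rows of its height, amid what is visible of it).
- optics.landmark_of(picture, thing): "xy" ([column, row] as shares, 0 to 1, of the picture: columns of its width, rows of its height: a listed point, or the origin of a listed thing).
The state is a dict: "t": time; "qpos": joint angles; "qd": joint speeds; "effort": joint torques, N m; "eef_pos": TCP position; "eef_rot": TCP orientation; "wrist_force": force on the tool from outside, world axes, zero at the start; "wrist_torque": the same for the moment, N m; "gripper_width": finger opening in m; "gripper_force": force on a finger pad.
Only numpy, scipy, OpenCV 4.12 (cv2) and the standard library are available. Lean on these libraries where they do the work, as an engineer would, in place of code of your own. Each camera call takes 0.05 s, during which the arm holds its last target. There are 200 camera calls.

## Working session

There is one attempt and no reset: what is moved stays moved. The work goes in short steps, Python scripts to look and compute and a shell command to move; the robot and the scene stay as the last step left them, time stands still between calls to the robot, and variables do not carry over. Pictures are saved under pics/ and viewed, at most 10 in all, crops included, and the job is handed in when it is done.

```bash
mkdir -p pics
cat > h.py <<'E'
import numpy as np, cv2
from workcell import observe, optics, job
def K(c):
    f=240/np.tan(np.radians(c["vfov"])/2)
    return np.array([[f,0,c["cx"]],[0,f,c["cy"]],[0,0,1.]])
def ray(c,px):
    u=cv2.undistortPoints(np.array([[px]],float),K(c),np.array(c["distortion"],float))[0,0]
    R=np.array(c["R"]);t=np.array(c["t"])
    return -R.T@t, R.T@np.array([u[0],u[1],1])
def atz(c,px,z):
    o,d=ray(c,px); return o+d*(z-o[2])/d[2]
def proj(c,X):
    r,_=cv2.Rodrigues(np.array(c["R"],float))
    return cv2.projectPoints(np.array(X,float).reshape(-1,1,3),r,np.array(c["t"],float),K(c),np.array(c["distortion"],float))[0].reshape(-1,2)
def tri(obs):
    A=np.zeros((3,3));b=np.zeros(3)
    for c,px in obs:
        o,d=ray(c,px);d/=np.linalg.norm(d);P=np.eye(3)-np.outer(d,d);A+=P;b+=P@o
    X=np.linalg.solve(A,b)
    return X,[np.linalg.norm(proj(c,X)[0]-px) for c,px in obs]
S=np.array([640,480])
E
python3 - <<'E'
from h import *
cs={n:optics.camera(n) for n in("scene","top")}
for n,c in cs.items():
    cv2.imwrite(f"pics/{n}0.png",c["color"]); print(n,c["vfov"],-np.array(c["R"]).T@c["t"])
    for th in["rack_grip","rack","rack_claw","stand","slots","entry","home","water_bottle","beaker","mint_jar","spray0","funnel"]:
        print(n,th,[(np.round(d["xy"]*S,1).tolist(),round(d["p"],2)) for d in optics.landmark_of(c,th)][:4])
print(observe()["t"])
E
```

```text
scene 53.651416952462995 [1.04384564 0.65844479 0.80920523]
scene rack_grip [([267.6, 208.9], 0.87), ([180.3, 228.9], 0.53)]
scene rack [([276.8, 237.7], 0.9)]
scene rack_claw [([280.1, 225.4], 0.59)]
scene stand [([369.8, 323.3], 0.89), ([326.2, 201.6], 0.85), ([434.9, 286.1], 0.57)]
scene slots [([376.6, 279.2], 0.85), ([326.0, 164.0], 0.8), ([445.3, 249.2], 0.67)]
scene entry [([365.9, 270.1], 0.74), ([321.6, 153.6], 0.61)]
scene home [([320.8, 158.1], 0.89), ([364.8, 275.9], 0.81), ([443.9, 248.3], 0.59), ([222.6, 338.1], 0.44)]
scene water_bottle [([178.6, 270.7], 0.59), ([180.3, 227.6], 0.51), ([367.3, 324.7], 0.3)]
scene beaker [([221.1, 337.1], 0.63)]
scene mint_jar [([445.8, 379.4], 0.83)]
scene spray0 [([276.6, 386.6], 0.8), ([370.7, 268.7], 0.69), ([179.9, 226.3], 0.59), ([279.0, 227.5], 0.54)]
scene funnel [([262.7, 297.3], 0.9), ([374.1, 280.0], 0.37)]
top 44.195928513655986 [ 0.32749595 -0.00723567  1.59685166]
top rack_grip [([401.7, 244.8], 0.57)]
top rack [([393.3, 259.6], 0.64)]
top rack_claw [([378.3, 248.5], 0.65)]
top stand [([251.9, 253.5], 0.95), ([408.3, 340.3], 0.75), ([245.9, 337.4], 0.74), ([174.9, 253.2], 0.18)]
top slots [([241.4, 334.1], 0.97), ([248.3, 243.0], 0.82), ([420.0, 342.5], 0.57)]
top entry [([241.2, 235.2], 0.82), ([235.1, 327.6], 0.71), ([420.1, 329.4], 0.7)]
top home [([418.9, 328.4], 0.9), ([237.3, 324.7], 0.76), ([244.0, 235.7], 0.61)]
top water_bottle [([407.4, 164.3], 0.68), ([241.6, 235.0], 0.53)]
top beaker [([310.5, 153.5], 0.67), ([396.1, 260.9], 0.59)]
top mint_jar [([178.0, 258.0], 0.84), ([250.3, 159.3], 0.74)]
top spray0 [([468.3, 188.5], 0.81), ([247.7, 248.0], 0.48), ([308.4, 152.8], 0.37)]
top funnel [([326.5, 198.0], 0.94)]
1.3
```

View pics/scene0.png

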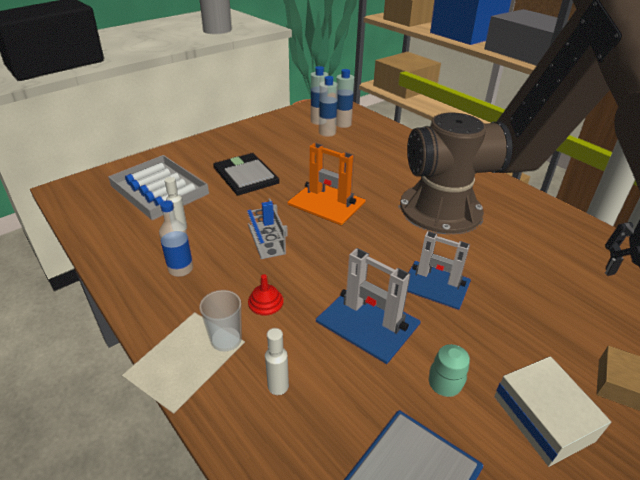

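View pics/top0.png

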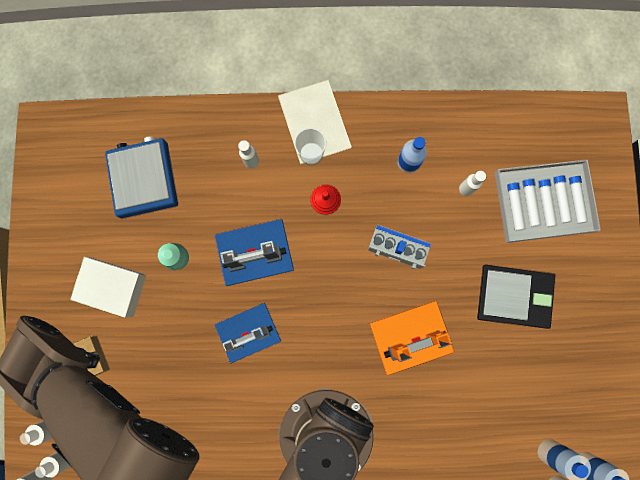

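The real stand is the larger blue one: scene (370,320), top (252,253). The rack is at scene (267,232), top (400,246). The orange stand and the small blue one are decoys. I'll zoom in on the rack and stand to get their yaw.

Run:
```python
from h import *
a=cv2.imread("pics/scene0.png");b=cv2.imread("pics/top0.png")
z=lambda i,x,y,w:cv2.resize(i[y:y+w*3//4,x:x+w],(400,300),interpolation=cv2.INTER_CUBIC)
cv2.imwrite("pics/z.png",np.vstack([np.hstack([z(a,225,190,80),z(b,360,215,80)]),np.hstack([z(a,310,240,120),z(b,205,215,100)])]))
cs={n:optics.camera(n) for n in("scene","top")}
cs_=cs["scene"];ct=cs["top"]
g=lambda c,l:(c,np.array(l))
for nm,s,t in[("grip",[267.6,208.9],[401.7,244.8]),("rack",[276.8,237.7],[393.3,259.6]),("claw",[280.1,225.4],[378.3,248.5]),("stand",[369.8,323.3],[251.9,253.5]),("slots",[376.6,279.2],[248.3,243.]),("entry",[365.9,270.1],[241.2,235.2]),("home",[364.8,275.9],[244,235.7]),("bottle",[178.6,270.7],[407.4,164.3]),("beaker",[221.1,337.1],[310.5,153.5]),("mint",[445.8,379.4],[178,258]),("spray",[276.6,386.6],[250.3,159.3]),("funnel",[262.7,297.3],[326.5,198])]:
    X,e=tri([(cs_,np.array(s)),(ct,np.array(t))]);print(nm,X.round(4),np.round(e,1))
for th,s in(("stand",(252,253)),("rack",(400,246))):
    for c,q in((ct,s),):
        for d in optics.outline_of(c,th):
            m=d["pixels"]
            print(th,round(d["p"],2),(d["xy"]*S).round(),m.sum(),cv2.minAreaRect(np.argwhere(m)[:,::-1].astype(np.float32)))
```

```text
grip [ 0.4923 -0.1986  0.1015] [0.8 0.9]
rack [ 0.4675 -0.191  -0.0022] [0.9 1. ]
claw [ 0.4891 -0.1431  0.0784] [0.6 0.6]
stand [0.4886 0.1934 0.0012] [0.8 0.7]
slots [0.4954 0.1911 0.141 ] [3.2 2.7]
entry [0.5177 0.1947 0.18  ] [2.5 2. ]
home [0.5177 0.1914 0.1622] [1.7 1.4]
bottle [ 0.7368 -0.2408 -0.0082] [2.2 2. ]
beaker [0.768  0.0282 0.0081] [3.1 2.4]
mint [0.4771 0.3985 0.0033] [0.2 0.1]
spray [0.7507 0.1987 0.0058] [0.7 0.5]
funnel [ 0.6366 -0.0118  0.0155] [1.  0.8]
stand 0.73 [251. 252.] 3601 ((253.67648315429688, 251.70590209960938), (53.600372314453125, 69.36518096923828), 75.96376037597656)
stand 0.63 [411. 338.] 3815 ((411.4462890625, 338.18939208984375), (54.87751770019531, 71.93336486816406), 71.1139144897461)
stand 0.57 [247. 336.] 2336 ((247.01412963867188, 332.8320007324219), (42.86659240722656, 56.13290023803711), 66.19405364990234)
rack 0.67 [400. 246.] 1690 ((399.7533874511719, 246.84852600097656), (60.217857360839844, 30.549041748046875), 21.250505447387695)
rack 0.5 [168. 253.] 673 ((173.0, 256.5), (27.0, 30.0), 90.0)
```

View pics/z.png

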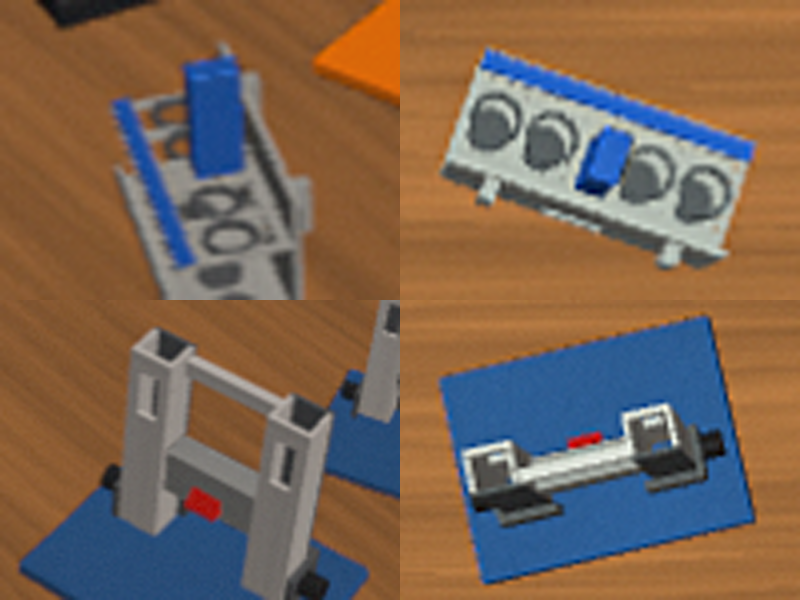

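Rack: claws and back face point toward the robot, its x points away, and its yaw is about -21°. Stand: red catch and slots are on the far side, with a yaw of about +13°. Next I'll refine both by fitting the foot plate corners and the handle.

```bash
cat >> h.py <<'E'
from scipy.optimize import least_squares
def pose2(p,L):
    x,y,a=p;L=np.array(L,float);c,s=np.cos(a),np.sin(a)
    return np.c_[x+c*L[:,0]-s*L[:,1],y+s*L[:,0]+c*L[:,1],L[:,2]]
def blue(c,box):
    hsv=cv2.cvtColor(c["color"],cv2.COLOR_BGR2HSV);m=cv2.inRange(hsv,(100,120,50),(125,255,255))
    o=np.zeros_like(m);x0,y0,x1,y1=box;o[y0:y1,x0:x1]=m[y0:y1,x0:x1];return o
def hullpts(m):
    n,l,s,_=cv2.connectedComponentsWithStats(m);k=1+np.argmax(s[1:,4])
    return cv2.convexHull(np.argwhere(l==k)[:,::-1].astype(np.int32).reshape(-1,1,2))
def silfit(views,L,p0):
    # fit planar pose: hull of projected box points vs. hull of mask (signed-distance both ways on dense contour)
    def dense(h):
        h=h.reshape(-1,2).astype(float);return np.vstack([np.linspace(a,b,15,endpoint=False) for a,b in zip(h,np.roll(h,-1,0))])
    D=[(c,h.astype(np.float32)) for c,h in views]
    def res(p):
        r=[]
        for c,h in D:
            ph=cv2.convexHull(proj(c,pose2(p,L)).astype(np.float32))
            q=dense(ph);r+= [cv2.pointPolygonTest(h,tuple(map(float,v)),True) for v in q[np.linspace(0,len(q)-1,60).astype(int)]]
            q=dense(h);r+= [cv2.pointPolygonTest(ph,tuple(map(float,v)),True) for v in q[np.linspace(0,len(q)-1,60).astype(int)]]
        return r
    f=least_squares(res,p0,x_scale=[.01,.01,.05],diff_step=1e-3,loss="soft_l1");return f.x,np.sqrt(np.mean(np.square(res(f.x))))
E
python3 - <<'E'
from h import *
s,t=optics.camera("scene"),optics.camera("top")
L=[[x,y,z] for x in(-.07,.075) for y in(-.095,.095) for z in(0,.012)]
hs,ht=hullpts(blue(s,(312,280,418,365))),hullpts(blue(t,(205,215,300,292)))
for v in([(t,ht)],[(s,hs)],[(s,hs),(t,ht)]):
    p,e=silfit(v,L,[.489,.193,.23]);print("stand",p.round(4),np.degrees(p[2]).round(2),e.round(2))
st=p
# handle, in rack frame: x 11..39, y +-8, z 52..118
H=[[x,y,z] for x in(.011,.039) for y in(-.008,.008) for z in(.054,.118)]
hs,ht=hullpts(blue(s,(260,198,276,228))),hullpts(blue(t,(394,238,409,256)))
for v in([(t,ht)],[(s,hs),(t,ht)]):
    p,e=silfit(v,H,[.4675,-.191,-.365]);print("rack/handle",p.round(4),np.degrees(p[2]).round(2),e.round(2),pose2(p,[[.025,0,.098]]))
# rack upper body yaw: claws in top zoom
for c,n in((t,"top"),):
    a,b=[atz(c,np.array([360+u/5,215+v/5]),.072)[:2] for u,v in((488,178),(672,245))]
    d=a-b;print("claws mid",((a+b)/2).round(4),"len",np.linalg.norm(d).round(4),"yaw",np.degrees(np.arctan2(-d[0],d[1])).round(1))
o=observe();print(o["eef_pos"],o["eef_rot"],o["t"],o["wrist_force"],o["gripper_width"])
E
```

```text
stand [0.4886 0.1889 0.2196] 12.58 0.8
stand [0.4901 0.186  0.202 ] 11.57 3.51
stand [0.489  0.188  0.2167] 12.42 2.58
rack/handle [ 0.4678 -0.1868 -0.4611] -26.42 0.63 [[ 0.4902008  -0.19789674  0.098     ]]
rack/handle [ 0.4687 -0.186  -0.5218] -29.9 0.67 [[ 0.49041282 -0.19841581  0.098     ]]
claws mid [ 0.4615 -0.3976] len 0.1027 yaw -21.0
[0.24899944 0.57327463 0.23132743] [[-9.17204287e-01  3.98417237e-01  2.56688355e-05]
 [ 3.98417238e-01  9.17204283e-01  8.82259282e-05]
 [ 1.16071648e-05  9.11481061e-05 -9.99999996e-01]] 1.6 [-0.79679258 -0.0385944   0.25066248] 0.08507159082857674
```

```bash
python3 -m pendant '{"xyz":[[0,0,0],[-0.67,-0.34,0],[-0.67,-0.34,0],[-0.67,-0.34,0],[-0.67,-0.34,0],[-0.67,-0.34,0],[-0.67,-0.34,0],[-0.67,-0.34,0],[-0.67,-0.34,0],[-0.67,-0.34,0],[-0.67,-0.34,0]],"turn":[[0,0,-0.62],[0,0,0],[0,0,0],[0,0,0],[0,0,0],[0,0,0],[0,0,0],[0,0,0],[0,0,0],[0,0,0],[0,0,0]]}'
python3 -m pendant '{"xyz":[[-0.37,-0.78,0],[-0.37,-0.78,0],[-0.37,-0.78,0],[-0.37,-0.78,0],[-0.37,-0.78,0],[-0.37,-0.78,0],[-0.37,-0.78,0],[-0.37,-0.78,0],[-0.37,-0.78,0],[-0.37,-0.78,0],[-0.37,-0.78,0],[-0.37,-0.78,0],[-0.37,-0.78,0],[-0.37,-0.78,0],[-0.37,-0.78,0],[-0.37,-0.78,0],[0,0,0],[0,0,0]],"turn":[[0,0,0],[0,0,0],[0,0,0],[0,0,0],[0,0,0],[0,0,0],[0,0,0],[0,0,0],[0,0,0],[0,0,0],[0,0,0],[0,0,0],[0,0,0],[0,0,0],[0,0,0],[0,0,0],[0,0,0],[0,0,0]]}'
cat >> h.py <<'E'
def rel(p,yaw):
    "tool-frame shift in row units (after turning) from measured TCP to TCP p with tool y at yaw deg; turn in units"
    o=observe();R=np.array(o["eef_rot"]);a=np.degrees(np.arctan2(-R[0,1],R[1,1]));y=np.radians(yaw)
    T=np.array([[-np.cos(y),-np.sin(y),0],[-np.sin(y),np.cos(y),0],[0,0,-1]]).T
    return ((T@(np.array(p)-o["eef_pos"]))/.04).round(3), round(-(yaw-a)/4,3), o["t"], np.round(o["eef_pos"],4), np.round(o["wrist_force"],2)
E
python3 - <<'E'
from h import *
print(rel([.491,-.1985,.079],-21))
E
```

```text
t: 2.7
eef_pos: [0.4512, 0.3493, 0.2314]
eef_rot: [[-0.934, 0.358, 0.0], [0.358, 0.934, 0.0], [-0.0, 0.0, -1.0]]
wrist_force: [0.4, -0.0, 0.5]
gripper_width: 0.0851
gripper_force: 0.0
t: 4.5
eef_pos: [0.4924, -0.201, 0.2311]
eef_rot: [[-0.933, 0.36, -0.0], [0.36, 0.933, 0.0], [0.0, 0.0, -1.0]]
wrist_force: [0.5, 0.8, 0.4]
gripper_width: 0.0854
gripper_force: 0.0
(array([0.056, 0.047, 3.802]), np.float64(-0.021), 4.5, array([ 0.4924, -0.201 ,  0.2311]), array([0.51, 0.75, 0.38]))
```

```bash
python3 -m pendant '{"xyz":[[0.06,0.05,0.5],[0,0,0.5],[0,0,0.6],[0,0,0.6],[0,0,0.6],[0,0,0.5],[0,0,0.3],[0,0,0.2],[0,0,0],[0,0,0]],"turn":[[0,0,0],[0,0,0],[0,0,0],[0,0,0],[0,0,0],[0,0,0],[0,0,0],[0,0,0],[0,0,0],[0,0,0]]}'
python3 - <<'E'
from h import *
c=optics.camera("scene");a=c["color"];t=optics.camera("top")["color"]
z=lambda i,x,y,w:cv2.resize(i[y:y+w*3//4,x:x+w],(400,300),interpolation=cv2.INTER_CUBIC)
cv2.imwrite("pics/g.png",np.hstack([z(a,215,160,110),z(t,350,200,100)]))
E
```

```text
t: 5.5
eef_pos: [0.4914, -0.1978, 0.0799]
eef_rot: [[-0.934, 0.358, 0.001], [0.358, 0.934, -0.0], [-0.001, 0.0, -1.0]]
wrist_force: [-0.9, -0.1, -0.7]
gripper_width: 0.0856
gripper_force: 0.0
```

View pics/g.png

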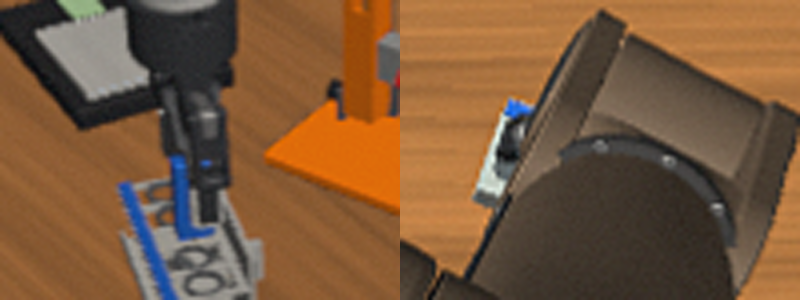

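The fingers straddle the handle (scene zoom, around (200,190)) with the handle between them, so I'll close. After that I'll lift a little.

```bash
python3 -m pendant '{"xyz":[[0,0,0],[0,0,0],[0,0,0],[0,0,0],[0,0,0],[0,0,0],[0,0,0],[0,0,0],[0,0,0],[0,0,0]],"turn":[[0,0,0],[0,0,0],[0,0,0],[0,0,0],[0,0,0],[0,0,0],[0,0,0],[0,0,0],[0,0,0],[0,0,0]]}' 1
python3 -m pendant '{"xyz":[[0,0,-0.3],[0,0,-0.6],[0,0,-1],[0,0,-1],[0,0,-0.6],[0,0,0],[0,0,0]],"turn":[[0,0,0],[0,0,0],[0,0,0],[0,0,0],[0,0,0],[0,0,0],[0,0,0]]}'
python3 - <<'E'
from h import *
c=optics.camera("scene")
for th in("rack_grip","rack","rack_claw"): print(th,[((d["xy"]*S).round(1),round(d["p"],2)) for d in optics.landmark_of(c,th)][:3])
a=np.radians(12.5);e=np.array([.4888,.1885,0])+[np.cos(a)*.08,np.sin(a)*.08,0]
print(rel([e[0],e[1],.1615],12.5)); print(observe()["qpos"])
E
```

```text
t: 6.6
eef_pos: [0.4911, -0.1979, 0.0793]
eef_rot: [[-0.934, 0.358, 0.0], [0.358, 0.934, 0.0], [-0.0, 0.0, -1.0]]
wrist_force: [-1.4, -1.3, 1.2]
gripper_width: 0.0153
gripper_force: 60.3
t: 7.3
eef_pos: [0.4908, -0.1976, 0.2193]
eef_rot: [[-0.934, 0.358, 0.0], [0.358, 0.934, 0.0], [-0.0, 0.0, -1.0]]
wrist_force: [-0.6, 0.7, -2.2]
gripper_width: 0.0151
gripper_force: 60.0
rack_grip [(array([263.8, 160.4]), 0.9)]
rack [(array([274.8, 195.3]), 0.79), (array([265.3, 161.8]), 0.31)]
rack_claw [(array([282.6, 183.7]), 0.87)]
(array([-4.044,  9.436,  1.412]), np.float64(-8.375), 7.5, array([ 0.4907, -0.1977,  0.218 ]), array([ 1.55,  0.98, -2.63]))
[-5.07914981e-01  3.71363637e-01  1.80799755e+00  1.32538645e-04
  9.64737831e-01 -1.71227311e+00]
```

Grasp holds (15.1 mm opening, 60 N). Before travelling, I'll estimate the uprights' height from the undisturbed scene picture by overlaying the slot and top outlines at mid setting.

Run:
```python
from h import *
c=optics.camera("scene");im=cv2.imread("pics/scene0.png");p=[.4888,.1885,np.radians(12.5)]
x0,y0,w,h,k=340,240,75,70,8
Z=lambda i:cv2.resize(i[y0:y0+h,x0:x0+w],(w*k,h*k),interpolation=cv2.INTER_CUBIC)
o=Z(im).copy()
for dz,col in((-.008,(255,0,0)),(0,(0,255,0)),(.008,(0,0,255))):
    for s in(-.05,.05):
        for L in([[0,s-.007,.122],[0,s+.007,.122],[0,s+.007,.157],[0,s-.007,.157]],[[0,s-.015,.03],[0,s-.015,.172],[0,s+.015,.172],[0,s+.015,.03]]):
            q=((proj(c,pose2(p,np.array(L)+[0,0,dz]))-[x0,y0]+.5)*k).astype(int)
            cv2.polylines(o,[q.reshape(-1,1,2)],True,col,1)
r=Z(im)
cv2.imwrite("pics/ov.png",cv2.resize(np.hstack([r[:,:400],o[:,:400]]),None,fx=1,fy=1)[:600])
cv2.imwrite("pics/ov2.png",np.hstack([r[:,260:],o[:,260:]]))
```

```text
(no output)
```

View pics/ov.png

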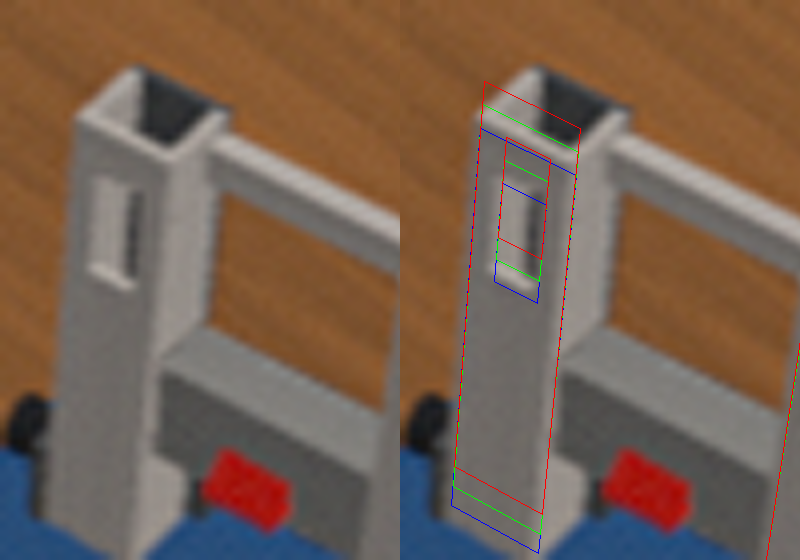

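View pics/ov2.png

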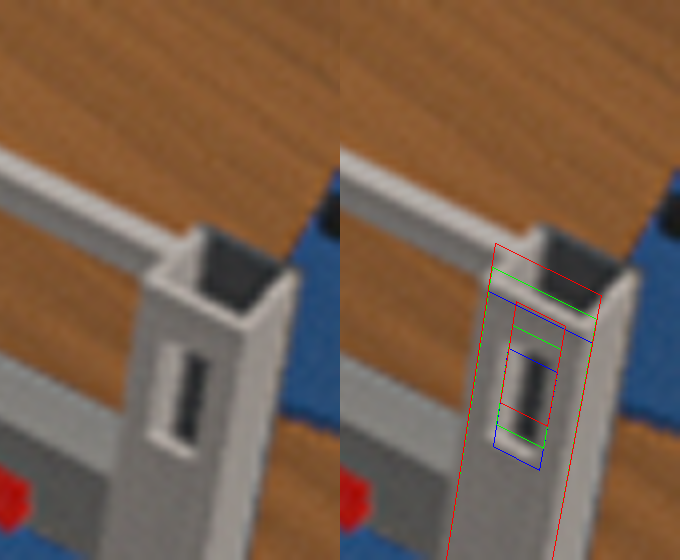

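Both uprights sit slightly left of and below the model in the scene (slot corners in the left panel at about (92,176), (88,272), (133,293)), which suggests the setting is below mid. I'll fit this numerically.

Run:
```python
from h import *
s,t=optics.camera("scene"),optics.camera("top")
n=lambda x,y,o=0:np.array([340+(x+o)/8-.5,240+y/8-.5])
P=[];L=[]
for sy,o,pts in((-.05,0,[(78,119),(166,165),(92,176),(88,272),(133,293)]),(.05,260,[(148,283),(243,330),(163,343),(150,440),(195,462)])):
    L+=[[0,sy-.015,.172],[0,sy+.015,.172],[0,sy-.007,.157],[0,sy-.007,.122],[0,sy+.007,.122]];P+=[n(x,y,o) for x,y in pts]
L=np.array(L);P=np.array(P)
F=np.array([[x,y,.012] for x,y in((.075,-.095),(.075,.095),(-.07,.095),(-.07,-.095))])
T0=cv2.imread("pics/top0.png");S0=cv2.imread("pics/scene0.png")
ap=lambda h:cv2.minAreaRect(h)
ht=cv2.approxPolyDP(hullpts(blue({"color":T0},(205,215,300,292))),4,True).reshape(-1,2)
hs=cv2.approxPolyDP(hullpts(blue({"color":S0},(312,280,422,365))),4,True).reshape(-1,2)
p0=[.4888,.1885,.218]
near=lambda c,h:np.array([h[np.argmin(np.linalg.norm(h-q,axis=1))] for q in proj(c,pose2(p0,F))]).astype(float)
nt,ns=near(t,ht),near(s,hs)
print("top",(nt-proj(t,pose2(p0,F))).round(1).tolist());print("scene",(ns-proj(s,pose2(p0,F))).round(1).tolist())
for wt in(0,1):
    f=least_squares(lambda q:np.r_[(proj(s,pose2(q[:3],L+[0,0,q[3]]))-P).ravel(),(proj(s,pose2(q[:3],F))-ns)[:2].ravel(),wt*(proj(t,pose2(q[:3],F))-nt).ravel()],p0+[0],x_scale=[.01,.01,.05,.01],loss="soft_l1")
    print(wt,f.x.round(4),np.degrees(f.x[2]).round(2),f.fun.reshape(-1,2).round(1).tolist())
```

```text
top [[-0.8, 1.2], [1.1, 1.2], [1.0, -0.8], [-1.7, 0.3]]
scene [[0.6, 0.3], [-2.1, 1.1], [-2.9, 2.7], [-11.4, 12.5]]
0 [ 0.4918  0.1888  0.2076 -0.0029] 11.89 [[-0.3, -0.2], [0.6, 0.0], [0.7, -0.3], [0.2, -0.1], [-0.1, 0.1], [-0.7, -0.0], [0.5, 0.7], [0.0, -0.3], [-0.4, -0.1], [-0.1, 0.3], [-1.6, 0.0], [0.6, -0.1], [0.0, -0.0], [-0.0, -0.0], [-0.0, -0.0], [0.0, -0.0]]
1 [ 0.4899  0.1876  0.2123 -0.0049] 12.17 [[-0.1, -0.1], [0.7, 0.1], [0.8, -0.2], [0.3, 0.0], [0.0, 0.2], [-0.5, -0.1], [0.6, 0.6], [0.1, -0.4], [-0.2, -0.2], [0.0, 0.2], [-1.3, -0.5], [1.1, -1.0], [1.3, -1.4], [-0.6, -1.8], [-0.8, 0.2], [1.9, -0.5]]
```

Best estimate: stand at (0.4895, 0.188), yaw 12.3°, uprights about 4.5 mm below mid. I'll turn the rack first, then swing around the front of the stand.

```bash
python3 -m pendant '{"xyz":[[0,0,0],[0,0,0],[0,0,0],[0,0,0],[0,0,0],[0,0,0],[0,0,0],[0,0,0],[0,0,0],[0,0,0],[0,0,0]],"turn":[[0,0,-0.5],[0,0,-0.9],[0,0,-0.9],[0,0,-0.9],[0,0,-0.9],[0,0,-0.9],[0,0,-0.9],[0,0,-0.9],[0,0,-0.9],[0,0,-0.63],[0,0,0]]}'
python3 - <<'E'
from h import *
a=np.radians(12.3);e=np.array([.4895,.188,0])+.08*np.array([np.cos(a),np.sin(a),0])
print(rel([e[0],e[1],.1573],12.3))
E
```

```text
t: 8.75
eef_pos: [0.4911, -0.1979, 0.2189]
eef_rot: [[-0.977, -0.214, -0.0], [-0.214, 0.977, 0.0], [0.0, 0.0, -1.0]]
wrist_force: [0.2, 0.2, -2.0]
gripper_width: 0.0149
gripper_force: 59.8
(array([-4.017,  9.434,  1.54 ]), np.float64(0.014), 8.75, array([ 0.4911, -0.1979,  0.2189]), array([ 0.21,  0.17, -2.04]))
```

```bash
python3 -m pendant '{"xyz":[[-0.5,0.3,0],[-0.8,0.6,0],[-0.8,0.7,0],[-0.8,0.7,0],[-0.72,0.7,0],[-0.4,0.8,0],[0,0.9,0],[0,0.9,0],[0,0.9,0],[0,0.9,0],[0,0.9,0],[0,0.7,0],[0,0.43,0],[0,0,0],[0,0,0]],"turn":[[0,0,0],[0,0,0],[0,0,0],[0,0,0],[0,0,0],[0,0,0],[0,0,0],[0,0,0],[0,0,0],[0,0,0],[0,0,0],[0,0,0],[0,0,0],[0,0,0],[0,0,0]]}'
python3 -m pendant '{"xyz":[[0,0,0.4],[0,0,0.4],[0,0,0.4],[0,0,0.34],[0,0,0],[0,0,0]],"turn":[[0,0,0],[0,0,0],[0,0,0],[0,0,0],[0,0,0],[0,0,0]]}'
python3 - <<'E'
from h import *
a=np.radians(12.3);e=np.array([.4895,.188,0])+.08*np.array([np.cos(a),np.sin(a),0])
print(rel([e[0],e[1],.1573],12.3))
c=optics.camera("scene");t=optics.camera("top")
for n,v in(("scene",c),("top",t)):
  for th in("rack_grip","rack","rack_claw","slots"): print(n,th,[((d["xy"]*S).round(1).tolist(),round(d["p"],2)) for d in optics.landmark_of(v,th)][:3])
z=lambda i,x,y,w:cv2.resize(i[y:y+w*3//4,x:x+w],(400,300),interpolation=cv2.INTER_CUBIC)
cv2.imwrite("pics/pre.png",np.hstack([z(c["color"],300,205,130),z(t["color"],190,190,110)]))
E
```

```text
t: 10.25
eef_pos: [0.5679, 0.2046, 0.2191]
eef_rot: [[-0.977, -0.213, -0.0], [-0.213, 0.977, -0.0], [0.0, -0.0, -1.0]]
wrist_force: [0.2, -1.2, -2.0]
gripper_width: 0.0156
gripper_force: 59.9
t: 10.85
eef_pos: [0.5681, 0.2044, 0.1579]
eef_rot: [[-0.977, -0.213, -0.0], [-0.213, 0.977, -0.0], [0.0, -0.0, -1.0]]
wrist_force: [0.5, -0.3, -2.6]
gripper_width: 0.0151
gripper_force: 59.9
(array([0.007, 0.018, 0.014]), np.float64(-0.005), 10.85, array([0.5681, 0.2044, 0.1579]), array([ 0.5 , -0.35, -2.63]))
scene rack_grip [([352.0, 283.9], 0.63)]
scene rack [([353.5, 314.2], 0.86)]
scene rack_claw [([376.9, 302.2], 0.96)]
scene slots [([374.4, 277.4], 0.97), ([327.6, 163.3], 0.71), ([445.9, 377.9], 0.7)]
top rack_grip []
top rack [([247.6, 230.1], 0.73), ([311.5, 151.6], 0.24)]
top rack_claw []
top slots [([246.1, 246.0], 0.84), ([422.0, 340.5], 0.67)]
```

View pics/pre.png

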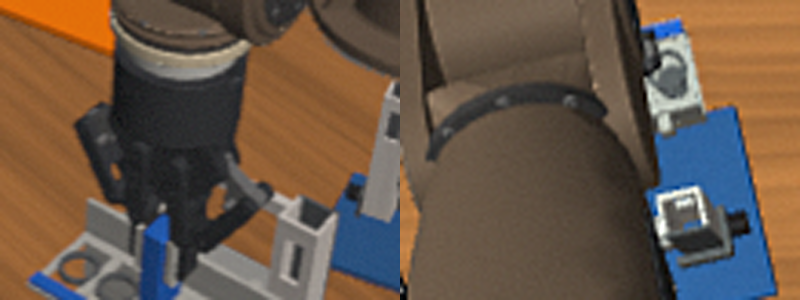

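The rack is in front of the stand, aligned. In the top view its right claw shows at about (263.7,224.4) and the right upright at about (267.8,246.4). I'll check the lateral match and move near at the same time.

```bash
python3 - <<'E'
from h import *
t=optics.camera("top");a=np.radians(12.2)
for n,px,z in(("claw",(263.7,224.4),.150),("upright",(267.8,246.4),.1675)):
    d=atz(t,np.array(px),z)[:2]-[.4895,.188];print(n,(np.cos(a)*d[0]+np.sin(a)*d[1]).round(4),(-np.sin(a)*d[0]+np.cos(a)*d[1]).round(4))
E
python3 -m pendant '{"xyz":[[0.25,0,0],[0.25,0,0],[0.25,0,0],[0.13,0,0],[0,0,0],[0,0,0]],"turn":[[0,0,0],[0,0,0],[0,0,0],[0,0,0],[0,0,0],[0,0,0]]}'
```

```text
claw 0.0451 -0.0521
upright -0.0131 -0.0516
t: 12.0
eef_pos: [0.5335, 0.1974, 0.158]
eef_rot: [[-0.977, -0.213, 0.001], [-0.213, 0.977, 0.0], [-0.001, 0.0, -1.0]]
wrist_force: [1.4, 0.3, -2.2]
gripper_width: 0.0153
gripper_force: 59.9
```

```bash
python3 -m pendant '{"xyz":[[0.05,0,0],[0.05,0,0],[0.05,0,0],[0.025,0,0],[0.025,0,0],[0,0,0]],"turn":[[0,0,0],[0,0,0],[0,0,0],[0,0,0],[0,0,0],[0,0,0]]}'; python3 -m pendant '{"xyz":[[0.025,0,0],[0.025,0,0],[0,0,0]],"turn":[[0,0,0],[0,0,0],[0,0,0]]}';python3 -m pendant '{"xyz":[[0.025,0,0],[0.025,0,0],[0,0,0]],"turn":[[0,0,0],[0,0,0],[0,0,0]]}'
```

```text
t: 12.6
eef_pos: [0.5254, 0.1957, 0.1577]
eef_rot: [[-0.977, -0.213, -0.0], [-0.213, 0.977, 0.0], [-0.0, 0.0, -1.0]]
wrist_force: [-0.5, -1.0, -2.7]
gripper_width: 0.0153
gripper_force: 59.9
t: 12.9
eef_pos: [0.5235, 0.1952, 0.1577]
eef_rot: [[-0.977, -0.213, -0.0], [-0.213, 0.977, 0.0], [0.0, 0.0, -1.0]]
wrist_force: [-0.1, 0.6, -1.8]
gripper_width: 0.0153
gripper_force: 59.9
t: 13.2
eef_pos: [0.5215, 0.1949, 0.1577]
eef_rot: [[-0.977, -0.213, -0.0], [-0.213, 0.977, 0.0], [0.0, 0.0, -1.0]]
wrist_force: [-0.1, 0.0, -1.7]
gripper_width: 0.0152
gripper_force: 59.9
```

No contact and already past the expected wall-strike distance (back face about 8 mm off), so the claws appear to be entering. I'll continue gently.

```bash
for i in 1 2; do python3 -m pendant '{"xyz":[[0.025,0,0],[0.025,0,0],[0,0,0]],"turn":[[0,0,0],[0,0,0],[0,0,0]]}' | grep -E "eef_pos|force"; done; python3 -m pendant '{"xyz":[[0.025,0,0],[0,0,0]],"turn":[[0,0,0],[0,0,0]]}' | grep -E "eef_pos|force"; python3 -m pendant '{"xyz":[[0.025,0,0],[0,0,0]],"turn":[[0,0,0],[0,0,0]]}' | grep -E "eef_pos|force"
```

```text
eef_pos: [0.5195, 0.1944, 0.1577]
wrist_force: [0.3, 0.3, -3.0]
gripper_force: 59.9
eef_pos: [0.5176, 0.1939, 0.1577]
wrist_force: [0.2, 0.0, -2.5]
gripper_force: 59.9
eef_pos: [0.5166, 0.1938, 0.1577]
wrist_force: [-0.0, -0.0, -3.0]
gripper_force: 59.9
eef_pos: [0.5157, 0.1936, 0.1577]
wrist_force: [0.2, 1.0, -2.8]
gripper_force: 59.9
```

```bash
for i in 1 2 3; do python3 -m pendant '{"xyz":[[0.02,0,0],[0,0,0]],"turn":[[0,0,0],[0,0,0]]}' | grep -E "eef_pos|wrist_force"; done
```

```text
eef_pos: [0.5149, 0.1934, 0.1577]
wrist_force: [0.7, 0.4, -2.2]
eef_pos: [0.5144, 0.1932, 0.1578]
wrist_force: [1.9, 0.3, -3.3]
eef_pos: [0.5143, 0.1932, 0.1579]
wrist_force: [4.8, -0.2, -4.3]
```

Back face contact came at 25.3 mm, exactly the entry depth, so the claws are in. Now down, in small steps, watching the force.

```bash
for i in 1 2 3 4; do python3 -m pendant '{"xyz":[[0,0,0.05],[0,0,0.05],[0,0,0]],"turn":[[0,0,0],[0,0,0],[0,0,0]]}' | grep -E "^t|eef_pos|wrist_force"; done
```

```text
t: 15.1
eef_pos: [0.5142, 0.1933, 0.1538]
wrist_force: [5.9, 1.8, -3.9]
t: 15.4
eef_pos: [0.5146, 0.1933, 0.1504]
wrist_force: [6.4, 0.9, 2.3]
t: 15.7
eef_pos: [0.515, 0.1935, 0.1468]
wrist_force: [6.5, 1.1, 5.0]
t: 16.0
eef_pos: [0.5148, 0.1934, 0.1422]
wrist_force: [6.5, 1.5, 0.1]
```

```bash
for i in 1 2 3 4 5; do python3 -m pendant '{"xyz":[[0,0,0.025],[0,0,0]],"turn":[[0,0,0],[0,0,0]]}' | grep -E "eef_pos|wrist_force"; done
```

```text
eef_pos: [0.5148, 0.1934, 0.1412]
wrist_force: [7.1, 0.7, 0.8]
eef_pos: [0.5148, 0.1934, 0.1402]
wrist_force: [6.8, 2.2, 0.2]
eef_pos: [0.5148, 0.1934, 0.1392]
wrist_force: [7.1, 1.5, 0.1]
eef_pos: [0.5148, 0.1934, 0.1382]
wrist_force: [6.8, 0.6, -0.2]
eef_pos: [0.5148, 0.1933, 0.1372]
wrist_force: [7.0, 1.8, -0.3]
```

```bash
for i in 1 2 3 4; do python3 -m pendant '{"xyz":[[0,0,0.02],[0,0,0]],"turn":[[0,0,0],[0,0,0]]}' | grep -E "eef_pos|wrist_force"; done
```

```text
eef_pos: [0.5143, 0.1932, 0.1361]
wrist_force: [3.4, -0.3, -8.7]
eef_pos: [0.5142, 0.1932, 0.1353]
wrist_force: [7.2, 1.3, -1.2]
eef_pos: [0.5142, 0.1932, 0.1345]
wrist_force: [6.0, 1.8, -0.8]
eef_pos: [0.5142, 0.1932, 0.1338]
wrist_force: [6.5, 1.1, -0.6]
```

The catch has probably snapped: at z≈0.136 the force dropped and x moved back to flush. I'll continue down to the rigid stop.

```bash
for i in 1 2 3; do python3 -m pendant '{"xyz":[[0,0,0.0125],[0,0,0]],"turn":[[0,0,0],[0,0,0]]}' | grep -E "eef_pos|wrist_force"; done
```

```text
eef_pos: [0.5143, 0.1933, 0.1336]
wrist_force: [5.1, 0.9, 4.0]
eef_pos: [0.5144, 0.1933, 0.1336]
wrist_force: [3.9, 0.8, 9.4]
eef_pos: [0.5144, 0.1933, 0.1334]
wrist_force: [3.3, -0.5, 13.2]
```

Rigid stop at z=0.1336 with 13 N. A gentle lift test will confirm the lock.

```bash
for i in 1 2 3 4; do python3 -m pendant '{"xyz":[[0,0,-0.025],[0,0,0]],"turn":[[0,0,0],[0,0,0]]}' | grep -E "eef_pos|wrist_force"; done
```

```text
eef_pos: [0.5143, 0.1932, 0.1337]
wrist_force: [5.3, 0.3, 4.9]
eef_pos: [0.5142, 0.1932, 0.1341]
wrist_force: [7.0, 0.8, -0.9]
eef_pos: [0.5142, 0.1932, 0.1349]
wrist_force: [8.1, 1.7, -4.3]
eef_pos: [0.5142, 0.1932, 0.1358]
wrist_force: [7.2, 1.0, -5.8]
```

```bash
for i in 1; do python3 -m pendant '{"xyz":[[0,0,-0.02],[0,0,0]],"turn":[[0,0,0],[0,0,0]]}' | grep -E "eef_pos|wrist_force"; done
```

```text
eef_pos: [0.5141, 0.1932, 0.1359]
wrist_force: [9.5, 2.4, -13.0]
```

The lift is barred (-13 N at 2.2 mm up), so it is locked. I'll lower it back to the stop, ease the sideways pressure and open.

```bash
python3 -m pendant '{"xyz":[[0,0,0.04],[0,0,0.04],[0,0,0.03],[-0.02,0,0],[0,0,0]],"turn":[[0,0,0],[0,0,0],[0,0,0],[0,0,0],[0,0,0]]}'| grep -E "^t|eef_pos|wrist_force"
```

```text
t: 19.9
eef_pos: [0.5145, 0.1933, 0.1335]
wrist_force: [0.8, 0.1, 12.5]
```

```bash
python3 -m pendant '{"xyz":[[0,0,-0.012],[0,0,0]],"turn":[[0,0,0],[0,0,0]]}'| grep -E "^t|eef_pos|wrist_force"
python3 -m pendant '{"xyz":[[0,0,0],[0,0,0],[0,0,0],[0,0,0],[0,0,0],[0,0,0],[0,0,0],[0,0,0]],"turn":[[0,0,0],[0,0,0],[0,0,0],[0,0,0],[0,0,0],[0,0,0],[0,0,0],[0,0,0]]}' -0.6
```

```text
t: 20.1
eef_pos: [0.5144, 0.1933, 0.1335]
wrist_force: [0.8, -0.2, 6.6]
t: 20.9
eef_pos: [0.5142, 0.1932, 0.1329]
eef_rot: [[-0.977, -0.213, 0.0], [-0.213, 0.977, 0.0], [-0.0, 0.0, -1.0]]
wrist_force: [0.6, 0.2, 0.1]
gripper_width: 0.0682
gripper_force: 0.0
```

Released with no residual force. Next: go straight up, then move sideways away (+y) so the cameras can see.

```bash
python3 -m pendant '{"xyz":[[0,0,-0.2],[0,0,-0.4],[0,0,-0.8],[0,0,-0.9],[0,0,-0.9],[0,0.7,-0.5],[0,0.9,0],[0,0.9,0],[0,0.9,0],[0,0.9,0],[0,0.7,0],[0,0,0],[0,0,0]],"turn":[[0,0,0],[0,0,0],[0,0,0],[0,0,0],[0,0,0],[0,0,0],[0,0,0],[0,0,0],[0,0,0],[0,0,0],[0,0,0],[0,0,0],[0,0,0]]}'| grep -E "^t|eef_pos|wrist_force"
python3 - <<'E'
from h import *
c=optics.camera("scene");t=optics.camera("top")
for th in("rack_grip","rack"):
  d=optics.landmark_of(c,th);e=optics.landmark_of(t,th)
  if d and e: print(th,tri([(c,d[0]["xy"]*S),(t,e[0]["xy"]*S)]),d[0]["p"],e[0]["p"])
a=np.radians(12.3);print("expect grip",[.4895+.025*np.cos(a),.188+.025*np.sin(a),.153])
z=lambda i,x,y,w:cv2.resize(i[y:y+w*3//4,x:x+w],(400,300),interpolation=cv2.INTER_CUBIC)
cv2.imwrite("pics/end.png",np.vstack([np.hstack([z(c["color"],310,230,130),z(t["color"],195,190,110)]),np.hstack([cv2.resize(c["color"],(400,300)),cv2.resize(t["color"],(400,300))])]))
E
```

```text
t: 22.2
eef_pos: [0.4712, 0.3887, 0.2811]
wrist_force: [-0.5, -0.8, -0.8]
rack_grip (array([0.51299545, 0.19669949, 0.16029121]), [np.float64(1.4744387342672878), np.float64(1.1980114072590347)]) 0.87 0.89
rack (array([0.4867162 , 0.18072814, 0.04573327]), [np.float64(2.4352489806531525), np.float64(2.0265462879588916)]) 0.62 0.74
expect grip [np.float64(0.5139261393608816), np.float64(0.19332575965687443), 0.153]
```

View pics/end.png

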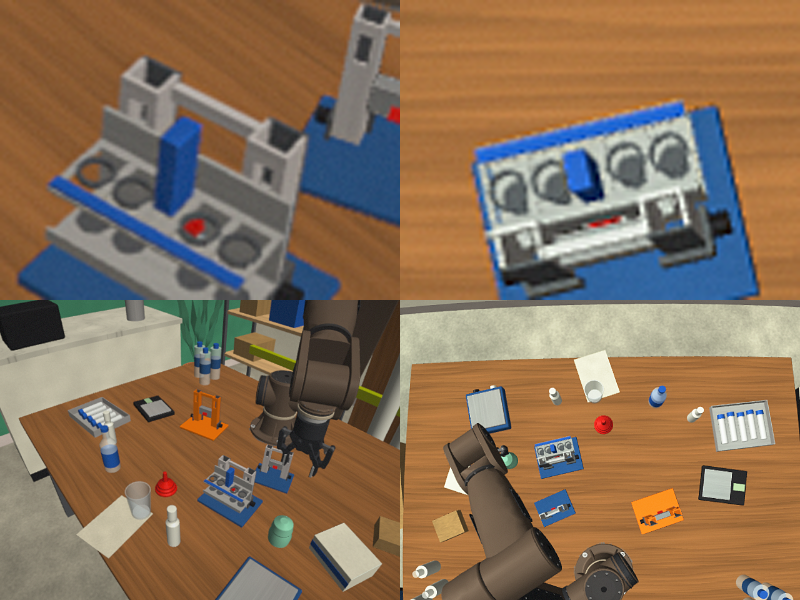

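The rack hangs level and flush on the stand. The red catch shows through the rack's window and a tube hole (zoom (195,230)), and nothing else has moved. I'm handing in.

```bash
python3 -c "
from workcell import job
print(job.sign_off())"
```

```text
the job is handed in; nothing more can be done
None
```

The rack hangs locked, level and flush on the larger blue-footed stand: the catch snapped out and a gentle lift test was barred, the highest wrist force read was about 16 N, nothing else moved, and the job was handed in at about 22 s.

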